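# Press the keyed shaft into the pulley hub and hold it home

### The arm

A 6-joint arm with a two-finger parallel gripper is mounted at the origin on a cart in front of the work surface, level with it; the furniture and walls round the work are solid. World frame = base frame: x ahead of the robot, y to its left, z up, the work surface at z = 0. Lengths are in m, angles in degrees, forces in N, time in s.
With the tool pointing down it reaches from about 0.425 to 0.925 m from the base axis. Payload 12.5 kg.
Tool frame: the origin (TCP) lies midway between the tips of the shut fingers; the grasp point (between the pads) lies grip_point_offset behind it (grip_point_offset is the distance from the TCP to the grasp point, in m); z points along the fingers, y is the line along which they close (so a half turn about z gives the same grasp; the last joint's range is limited). The gripper opens to 85 mm and grips with 20 to 120 N. Pads are 22 mm wide; open, the fingers measure 114 mm over their backs; the gripper's body (76 mm by 85 mm) begins 54 mm behind the grasp point. The pads swing forward as they close: fully open they stand 13 mm farther back than shut.
Start: joints at [-81.509, 28.126, 89.318, -0, 62.55, -6.05], TCP at [0.157, -0.605, 0.195] pointing down, gripper open.
Joint ranges: [-177.58, 177.58], [-47.91, 125.51], [2.72, 160], [-65.01, 245.01], [3.68, 167.84], [-153.87, 153.87]. Speed limits (degrees/s): [127.2, 127.2, 159.86, 180, 180, 180].

### API

Orientations are given as [roll, pitch, yaw] about the fixed x, y, z axes, in that order (R = Rz(yaw) Ry(pitch) Rx(roll)).
In Python, from bench import * gives the robot as it stands.
- The arm moves only by the shell command python3 -m jog 'ROWS'. ROWS is a JSON object of lists of equal length, an entry for each row: "jaw": the opening, from 0 (shut) to 1 (fully open); "delta_pos": the shift along the tool's x, y, z in m, a list of three; "twist": the turn about the tool's z in rad. In form: {"jaw": [jaw, ...], "delta_pos": [[x, y, z], ...], "twist": [twist, ...]}. A call has exactly 8 rows; each row shifts and turns the commanded pose from where the row before left it, along the tool's axes as they then stand; what a row does not reach is not made up. A row lasts 1/10 s, in which the tool goes at most 50 mm and 8.59 degrees, less where a joint would pass 70% of its speed; a pose out of reach is approached as far as the arm can. A call is refused whole if a number of a shift passes 0.05 or a number of a turn 0.15, either way. A call with a gripper value outside its range is refused whole. The fingers move at their own pace and stop on an object; the grip force is fixed at half the most. Time passes only in rows, so rows that do not move let the fingers close, or fill a call up. It gives the time, the measured TCP pose, the force, the opening and the grip force at its end, in the units of the state.
- get_state(): the state, without advancing time (a new reading comes with each control period).
- camera(name): name is "scene" or "top" or "wrist"; returns a dict with "pixels" (420x560x3 uint8, red, green, blue), "fx", "fy", "cx", "cy" (pixels), "k1" (the pictures are not rectified: a ray, as slopes to the right and down, at radius r is drawn at 1 + k1 r^2 times it, then the intrinsics apply), "rvec" (rotation vector, rad) and "tvec" (3), from world to camera coordinates, as OpenCV has them; the wrist camera has in their place "T_tool_cam" (4x4, takes a point from camera to tool coordinates, whose origin is the TCP and whose axes are the flange's). Camera axes: x right, y down, z forward; pixel columns grow to the right and rows downward; lengths in m; the calibration is good to about 2 mm. A picture is of the moment at which its call begins: read the wrist's pose just before it. There is no depth.
- sign_off(): hands the job in; it is judged then, once.
The state is a dict: "clock": time; "joint_positions": joint angles; "qd": joint speeds; "joint_torque": joint torques, N m; "tcp_pos": TCP position; "orientation": TCP orientation; "wrist_force": force on the tool from outside, world axes, zero at the start; "ft_torque": the same for the moment, N m; "finger_gap": finger opening in m; "gripper_force": force on a finger pad.
Only numpy, scipy, OpenCV 4.12 (cv2) and the standard library are available. Lean on these libraries where they do the work, as an engineer would, in place of code of your own. Each camera call takes 0.05 s, during which the arm holds its last target. There are 200 camera calls.

### The job

Take the shaft that has a key out of the wooden rack and push it, pilot end down, into the bore of the belt pulley, turning it until its key slips into the keyway, then keep pushing against the spring in the bore until its shoulder is down on the hub face. Leave the plain shaft standing in the rack. Finish while still holding the keyed shaft pressed fully home (the spring would lift it again), so that a colleague can lock it: do not let go.

Things in the scene. Friction and masses are not known exactly. Their poses are not given: they have to be found in the camera images.
- keyed_shaft: Steel shaft with a key, 100 mm long, about 0.3 kg, upright in one of the rack's two holes. Origin: centre of its lower end; z runs up the shaft. From below: shank 24 mm in diameter, 40 mm long, its end tapered to 16 mm over the lowest 5 mm; shoulder 40 mm in diameter, z 40 to 48; square grip 22 x 22 mm, z 48 to 100, sides parallel to x and y. Key on the -x side (see key).
- key (a point): Middle of the outer face of the key, a dark bar on the keyed shaft's -x side, 17 mm from its axis; axes as the shaft's. The key is 8 mm wide and runs from z 14 (foot tapered over 3 mm) to z 40 of the shaft; below it the pilot is bare. A small dark rib on the shoulder shows its side from above. At first it points to the robot (-x world) within 0.75 rad.
- plain_shaft: A shaft of the same sizes and the same steel, but without key and rib, standing in the rack's other hole. Origin: centre of its lower end, z up. It stays there.
- rack: Fixed wooden block, 170 x 70 x 28 mm, with two round holes 28 mm in diameter and 13 mm deep at x = -50 and +50 mm (y = 0) in its frame; either shaft may be in either hole. Origin: centre of the underside.
- pulley: The aluminium belt pulley (rim 96 mm in diameter, rim top at z 39 mm) with a steel hub 52 mm in diameter, clamped upright on a round base of 110 mm that is fixed to the bench. Origin: centre of the underside; z is the bore axis, pointing up; the keyway is on the -x side. The keyway points towards the robot (-x world) within about 0.6 rad.
- hub_mouth (a point): Centre of the bore's mouth on the hub's top face, 62 mm above the bench, axes as the pulley's. The bore is 27 mm in diameter and 50 mm deep with a 1.5 mm bevel; the keyway, on the -x side, is 12 mm wide, runs the whole depth and reaches 19 mm from the axis; a short dark mark on the hub face lies beside it.
- shoulder (a point): Centre of the underside of the keyed shaft's shoulder, on the shaft's axis 40 mm above its lower end; axes as the shaft's. It meets the hub's top face when the shaft is home.
- ejector (a joint): Travel in m of the spring-loaded steel pin in the bore: 0 at rest with its top 24 mm below the mouth, 0.016 when the shaft is home, 0.018 at most. It pushes up with about 5 N at rest and 12 N when the shaft is home, so a released shaft rises again.
Not all that is in view belongs to the job. What is shaped like the plain_shaft but red is not meant. Leave any purple look-alike of the keyed_shaft alone.

How it is judged (in metres and radians):
On the way, in this order (a step that is already met when the one before it is completed fails the run):
1. the keyed shaft is lifted out of the rack (height (world z) of keyed_shaft above 0.035 m), for 0.1 s.
2. its key has slipped into the keyway: the shaft is more than 18 mm deep in the bore (z of keyed_shaft in the frame of hub_mouth below -0.018 m and horizontal distance between keyed_shaft and hub_mouth below 0.004 m), for 0.1 s.
At the end, for the whole second after the job is handed in: Keyed shaft home in the hub: shoulder within 2.5 mm of the hub face and 3 mm of the bore axis, upright within 0.08 rad, key within 0.25 rad of the keyway, spring pin down over 12.5 mm, shaft at rest and held (finger contact over 2 N). Plain shaft still stands within 20 mm of its place (z of shoulder in the frame of hub_mouth below 0.0025 m and horizontal distance between shoulder and hub_mouth below 0.003 m and angle between the z axis of keyed_shaft and the z axis of pulley, either way round below 0.08 rad and angle between the x axis of keyed_shaft and the x axis of pulley, either way round below 0.25 rad and value of joint ejector above 0.0125 m and contact force between keyed_shaft and the fingers above 2 N and linear speed of keyed_shaft below 0.02 m/s and distance of plain_shaft from where it was at the start of the episode below 0.02 m and angle between plain_shaft's own z axis and vertical below 0.2 rad); the arm keeps its last pose, push and grip.
It also fails if it takes over 38 s, if anything falls off the work surface, if the arm or the gripper's body presses on something with over 40 N, if the wrist force passes 120 N, or if a joint passes its speed limit or range.

## Working session

There is one attempt and no reset: what is moved stays moved. The work goes in short steps, Python scripts to look and compute and a shell command to move; the robot and the scene stay as the last step left them, time stands still between calls to the robot, and variables do not carry over. Pictures are saved under pics/ and viewed, at most 10 in all, crops included, and the job is handed in when it is done.

```bash
mkdir -p pics; ls; python3 - <<'E'
from bench import *
import cv2
s=get_state();print({k:s[k] for k in('clock','tcp_pos','orientation','finger_gap','wrist_force')})
try: print(grip_point_offset)
except Exception as e: print(e)
for n in('scene','top'):
    c=camera(n);cv2.imwrite(f'pics/{n}0.png',c['pixels'][:,:,::-1]);print({k:v for k,v in c.items() if k!='pixels'})
E
```

```text
pics
{'clock': 0.0, 'tcp_pos': array([ 0.15690685, -0.60470396,  0.19431098]), 'orientation': array([-1.79935262e+02, -7.02584113e-03,  1.45412586e+01]), 'finger_gap': 0.08535166718571606, 'wrist_force': array([ 0.50302876, -0.19892321,  0.33863066])}
0.0187
{'fx': 526.4016559898224, 'fy': 526.4016559898224, 'cx': 285.8915661096106, 'cy': 214.8050458361234, 'k1': -0.047963149662711285, 'rvec': array([ 1.29825039, -2.2994822 ,  0.8929495 ]), 'tvec': array([0.1711715 , 0.36395467, 0.77065459])}
{'fx': 525.999594615259, 'fy': 525.999594615259, 'cx': 270.3141634079484, 'cy': 215.08976289288833, 'k1': 0.011094110671635573, 'rvec': array([ 2.15399923, -2.14599572,  0.19099868]), 'tvec': array([-0.07755945,  0.46560548,  1.05029483])}
```

View pics/scene0.png

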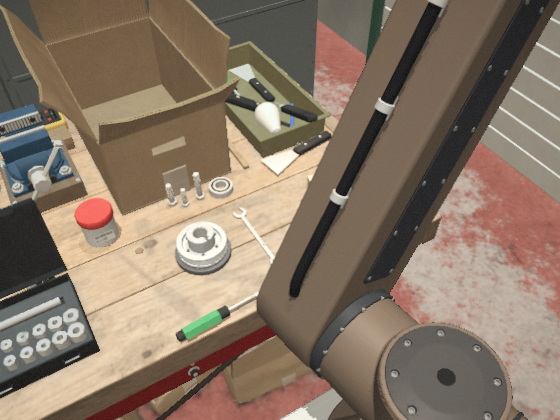

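View pics/top0.png

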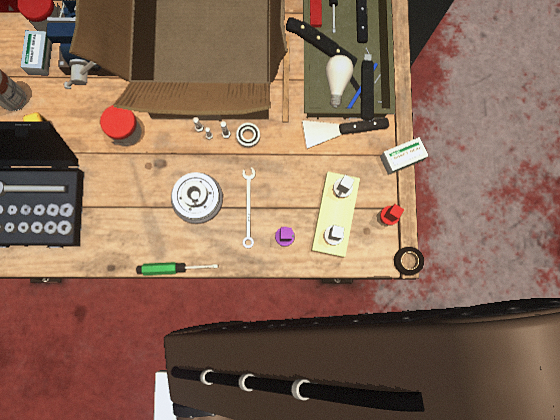

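The top view shows the rack at (337,213) with two steel shafts, at (343,186) and (334,234). The purple look-alike is at (285,236), the red one at (391,214), and the pulley at (196,197). I'm cropping the two rack shafts and the pulley to find the rib.

```bash
python3 - <<'E'
import cv2,numpy as np
i=cv2.imread('pics/top0.png')
a=cv2.resize(i[160:260,300:375],None,fx=5,fy=5,interpolation=cv2.INTER_CUBIC)
b=cv2.resize(i[165:230,165:230],None,fx=6,fy=6,interpolation=cv2.INTER_CUBIC)
o=np.zeros((500,770,3),np.uint8);o[:500,:375]=a;o[:390,380:770]=b
cv2.imwrite('pics/crop0.png',o)
E
cat > h.py <<'E'
import numpy as np,cv2
def Rrpy(o):
    from scipy.spatial.transform import Rotation as R
    return R.from_euler('xyz',o,degrees=True).as_matrix()
def ray(c,px,T=None):
    """origin, direction in world; T = tool (R,p) for wrist"""
    u=np.array([(px[0]-c['cx'])/c['fx'],(px[1]-c['cy'])/c['fy']]);v=u.copy()
    for _ in range(20): v=u/(1+c['k1']*(v@v))
    d=np.array([v[0],v[1],1.])
    if T is None:
        R=cv2.Rodrigues(c['rvec'])[0];return -R.T@c['tvec'],R.T@d
    M=np.array(c['T_tool_cam']);R,p=T
    return p+R@M[:3,3],R@M[:3,:3]@d
def on_z(c,px,z,T=None):
    o,d=ray(c,px,T);return o+d*(z-o[2])/d[2]
def proj(c,P,T=None):
    P=np.asarray(P,float)
    if T is None: q=cv2.Rodrigues(c['rvec'])[0]@P+c['tvec']
    else:
        M=np.array(c['T_tool_cam']);q=M[:3,:3].T@(T[0].T@(P-T[1])-M[:3,3])
    v=q[:2]/q[2];v=v*(1+c['k1']*(v@v));return v*c['fx']+[c['cx'],c['cy']]
E
python3 - <<'E'
from bench import *;from h import *
c=camera('top')
for n,px,z in(('A top',(345,183),.115),('B top',(337,230),.115),('pulley',(196,197),.062),('rackc',(337,213),.028)):print(n,on_z(c,px,z).round(4))
E
```

```text
A top [ 0.5175 -0.2191  0.115 ]
B top [ 0.4255 -0.2019  0.115 ]
pulley [0.4982 0.0752 0.062 ]
rackc [ 0.4725 -0.2155  0.028 ]
```

View pics/crop0.png

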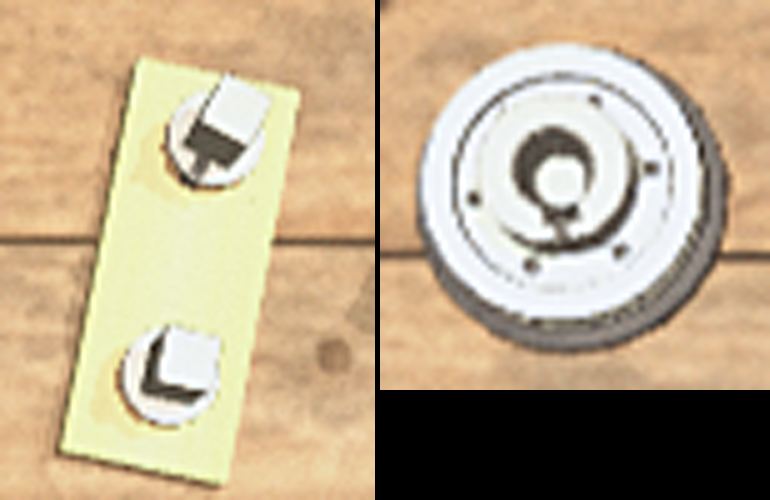

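The shaft in the far hole (346,182) has the dark rib at (340,194), so it is the keyed one. The near shaft (334,234) is plain. Rough readings are shaft yaw about -30° and keyway yaw about +9°. Next I move closer for a wrist view.

```bash
python3 -m jog '{"jaw":[1,1,1,1,1,1,1,1],"delta_pos":[[0.038,-0.025,-0.005],[0.038,-0.025,-0.005],[0.038,-0.025,-0.005],[0.038,-0.025,-0.005],[0.038,-0.025,-0.005],[0.038,-0.025,-0.005],[0.038,-0.025,-0.005],[0.038,-0.025,-0.005]],"twist":[0,0,0,0,0,0,0,0]}'
python3 - <<'E'
from bench import *
s=get_state();print(s['tcp_pos'],s['orientation'],s['joint_positions']);print(camera('wrist')['T_tool_cam'])
E
```

```text
clock: 0.95
tcp_pos: [0.4019, -0.3335, 0.2351]
orientation: [-180.0, 0.0, 14.5]
wrist_force: [0.4, -0.6, 0.1]
finger_gap: 0.0855
gripper_force: 0.0
[ 0.40190893 -0.33345786  0.23508447] [-1.79999096e+02  1.68774361e-03  1.45317162e+01] [-4.69308469e+01  1.73347881e+01  1.00524080e+02 -1.18838515e-03
  6.21427325e+01  2.85379922e+01]
[[ 1.27261467e-04 -9.63568096e-01 -2.67463098e-01  6.84321488e-02]
 [ 9.99998538e-01  5.78719381e-04 -1.60909768e-03 -1.13126382e-03]
 [ 1.70526127e-03 -2.67462502e-01  9.63566761e-01 -1.78439452e-01]
 [ 0.00000000e+00  0.00000000e+00  0.00000000e+00  1.00000000e+00]]
```

```bash
python3 -m jog '{"jaw":[1,1,1,1,1,1,1,1],"delta_pos":[[0.036,-0.019,0],[0.036,-0.019,0],[0.036,-0.019,0],[0.034,-0.019,0],[0,0,0],[0,0,0],[0,0,0],[0,0,0]],"twist":[0,0,0,0.15,0.15,0.15,0.15,0.15]}'
python3 - <<'E'
from bench import *;import cv2
s=get_state();print(s['tcp_pos'],s['orientation'])
c=camera('wrist');cv2.imwrite('pics/w1.png',c['pixels'][:,:,::-1])
c=camera('scene');cv2.imwrite('pics/s1.png',c['pixels'][:,:,::-1])
E
```

```text
clock: 1.8
tcp_pos: [0.5193, -0.2257, 0.2346]
orientation: [180.0, 0.0, -28.8]
wrist_force: [-0.2, 0.1, 0.1]
finger_gap: 0.0858
gripper_force: 0.0
[ 0.51933696 -0.22568617  0.23462125] [ 1.79995813e+02  2.87760862e-02 -2.87652336e+01]
```

View pics/w1.png

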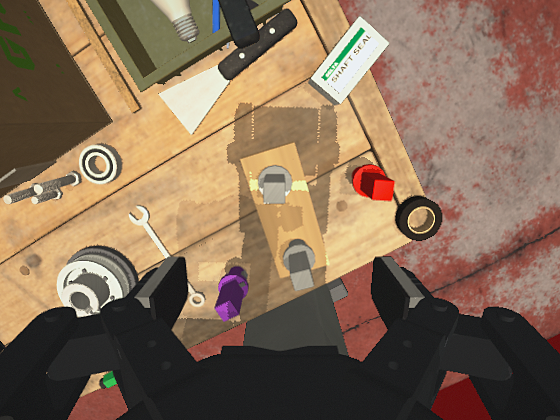

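The wrist view shows the keyed shaft at (274,187), the plain shaft at (299,262) and the pulley at (92,285). Next I enlarge the keyed shaft for its top-face corners.

```bash
python3 - <<'E'
import cv2,numpy as np
i=cv2.imread('pics/w1.png')
a=cv2.resize(i[155:215,244:304],None,fx=8,fy=8,interpolation=cv2.INTER_CUBIC)
j=cv2.imread('pics/top0.png')
b=cv2.resize(j[170:205,322:362],None,fx=8,fy=8,interpolation=cv2.INTER_CUBIC)
o=np.zeros((480,800,3),np.uint8);o[:,:480]=cv2.convertScaleAbs(a,alpha=1.5);o[:280,480:]=cv2.convertScaleAbs(b,alpha=.8)
cv2.imwrite('pics/c1.png',o)
E
```

```text
(no output)
```

View pics/c1.png

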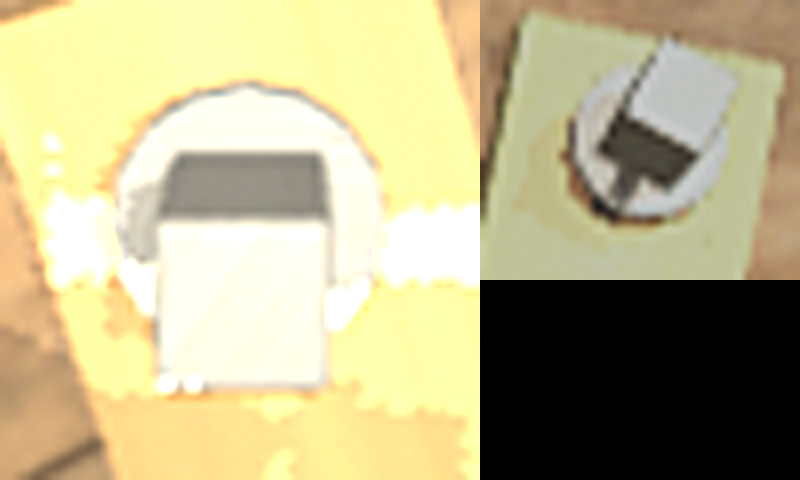

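```bash
python3 - <<'E'
from bench import *;from h import *
s=get_state();T=(Rrpy(s['orientation']),s['tcp_pos']);c=camera('wrist')
pts=[np.array(p)/8+[243.55,154.55] for p in((160,218),(327,216),(327,386),(158,386))]
W=np.array([on_z(c,p,.115,T) for p in pts]);m=W.mean(0)
d=(W[0]+W[1]-W[2]-W[3])[:2];e=(W[0]+W[3]-W[1]-W[2])[:2]
print('w ctr',m.round(4),np.degrees(np.arctan2(d[1],d[0])),np.degrees(np.arctan2(e[1],e[0])),np.linalg.norm(d)/2,np.linalg.norm(e)/2)
t=camera('top')
pts=[(np.array(p)-[480,0])/8+[321.55,169.55] for p in((665,40),(740,76),(696,160),(622,120))]
print('t ctr',np.mean([on_z(t,p,.115) for p in pts],0).round(4))
q=T[0].T@(m-T[1]);print('tool delta',q.round(4))
# pulley: compare hub in both
i=cv2.imread('pics/top0.png');j=cv2.imread('pics/s1.png')
o=np.zeros((520,800,3),np.uint8)
o[:,:400]=cv2.resize(i[175:227,176:216],None,fx=10,fy=10,interpolation=cv2.INTER_CUBIC)
o[:,400:]=cv2.resize(j[215:267,180:220],None,fx=10,fy=10,interpolation=cv2.INTER_CUBIC)
cv2.imwrite('pics/p1.png',cv2.convertScaleAbs(o,alpha=.85))
E
```

```text
w ctr [ 0.5228 -0.22    0.115 ] -29.1279334703802 61.80620785113623 0.021184766780727646 0.020566597735489193
t ctr [ 0.5197 -0.2224  0.115 ]
tool delta [ 0.0004 -0.0068  0.1197]
```

View pics/p1.png

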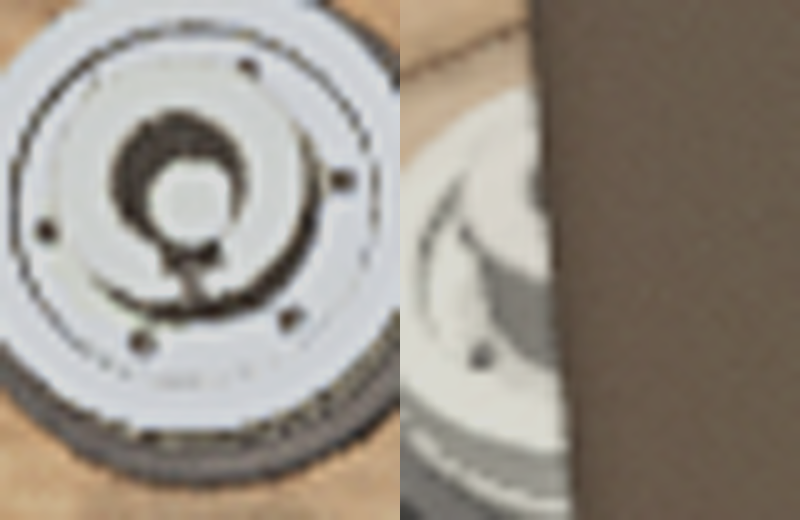

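```bash
python3 -m jog '{"jaw":[1,1,1,1,1,1,0,0],"delta_pos":[[0.001,-0.0055,0.012],[0,0,0.03],[0,0,0.04],[0,0,0.04],[0,0,0.03],[0,0,0.01],[0,0,0],[0,0,0]],"twist":[0,0,0,0,0,0,0,0]}'
python3 -m jog '{"jaw":[0,0,0,0,0,0,0,0],"delta_pos":[[0,0,0],[0,0,0],[0,0,0],[0,0,0],[0,0,0],[0,0,0],[0,0,-0.01],[0,0,-0.01]],"twist":[0,0,0,0,0,0,0,0]}'
```

```text
clock: 2.8
tcp_pos: [0.5235, -0.2217, 0.0738]
orientation: [180.0, -0.1, -28.4]
wrist_force: [0.6, 0.3, -0.9]
finger_gap: 0.0587
gripper_force: 0.0
clock: 3.6
tcp_pos: [0.5227, -0.2214, 0.0937]
orientation: [180.0, 0.0, -28.4]
wrist_force: [-0.5, 0.4, -3.3]
finger_gap: 0.0193
gripper_force: 59.1
```

```bash
python3 -m jog '{"jaw":[0,0,0,0,0,0,0,0],"delta_pos":[[0,0,-0.02],[0,0,-0.03],[0,0,-0.03],[-0.026,-0.034,0],[-0.026,-0.034,0],[-0.026,-0.034,0],[-0.026,-0.034,0],[-0.026,-0.034,0]],"twist":[0,0,0,0,0,0,0,0]}'
python3 -m jog '{"jaw":[0,0,0,0,0,0,0,0],"delta_pos":[[0,0,0],[0,0,0],[0,0,0],[0,0,0],[0,0,0],[0,0,0],[0,0,0],[0,0,0]],"twist":[-0.1,-0.13,-0.13,-0.13,-0.1,-0.065,0,0]}'
python3 - <<'E'
from bench import *;from h import *
s=get_state();print(s['tcp_pos'],s['orientation'],s['finger_gap'])
c=camera('wrist');cv2.imwrite('pics/w2.png',c['pixels'][:,:,::-1])
c=camera('scene');cv2.imwrite('pics/s2.png',c['pixels'][:,:,::-1])
t=camera('top');cv2.imwrite('pics/t2.png',t['pixels'][:,:,::-1])
m=on_z(t,(193.6,192.7),.062);k=on_z(t,(195.2,203.5),.062);print(m,k,np.degrees(np.arctan2(m[1]-k[1],m[0]-k[0])))
E
```

```text
clock: 4.4
tcp_pos: [0.4889, -0.0086, 0.1738]
orientation: [-180.0, -0.0, -28.5]
wrist_force: [1.1, 0.3, -2.8]
finger_gap: 0.0194
gripper_force: 59.2
clock: 5.2
tcp_pos: [0.4895, -0.0101, 0.1734]
orientation: [180.0, -0.0, 9.0]
wrist_force: [0.4, -0.5, -3.4]
finger_gap: 0.0194
gripper_force: 59.4
[ 0.48945592 -0.01008137  0.17339373] [ 1.79987270e+02 -3.01480208e-02  8.98062245e+00] 0.019397557562933408
[0.50707322 0.08027857 0.062     ] [0.48486598 0.07651304 0.062     ] 9.623727166241762
```

View pics/w2.png

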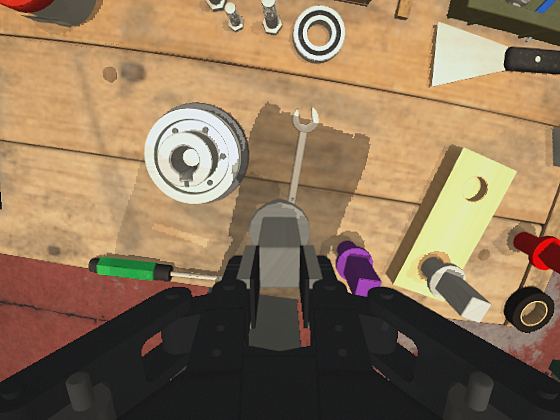

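The wrist view shows the pulley hub at (187,158) with its keyway mark at (186,182), and the held shaft with its shoulder top at (280,202). Next I enlarge both.

```bash
python3 - <<'E'
import cv2,numpy as np
i=cv2.imread('pics/w2.png')
o=np.zeros((600,800,3),np.uint8)
o[:480,:400]=cv2.resize(i[128:192,158:212],(405,480),interpolation=cv2.INTER_CUBIC)[:, :400]
o[:,404:796]=cv2.convertScaleAbs(cv2.resize(i[195:302,245:315],None,fx=5.6,fy=5.6,interpolation=cv2.INTER_CUBIC)[:600],alpha=1.6)
cv2.imwrite('pics/p2.png',o)
E
```

```text
Traceback (most recent call last):
ValueError: could not broadcast input array from shape (599,392,3) into shape (600,392,3)
```

```bash
python3 - <<'E'
import cv2,numpy as np
i=cv2.imread('pics/w2.png')
o=np.zeros((600,800,3),np.uint8)
o[:480,:400]=cv2.resize(i[128:188,162:212],None,fx=8,fy=8,interpolation=cv2.INTER_CUBIC)
o[:,404:794]=cv2.convertScaleAbs(cv2.resize(i[190:310,241:319],None,fx=5,fy=5,interpolation=cv2.INTER_CUBIC),alpha=1.6)
cv2.imwrite('pics/p2.png',o)
E
```

```text
(no output)
```

View pics/p2.png

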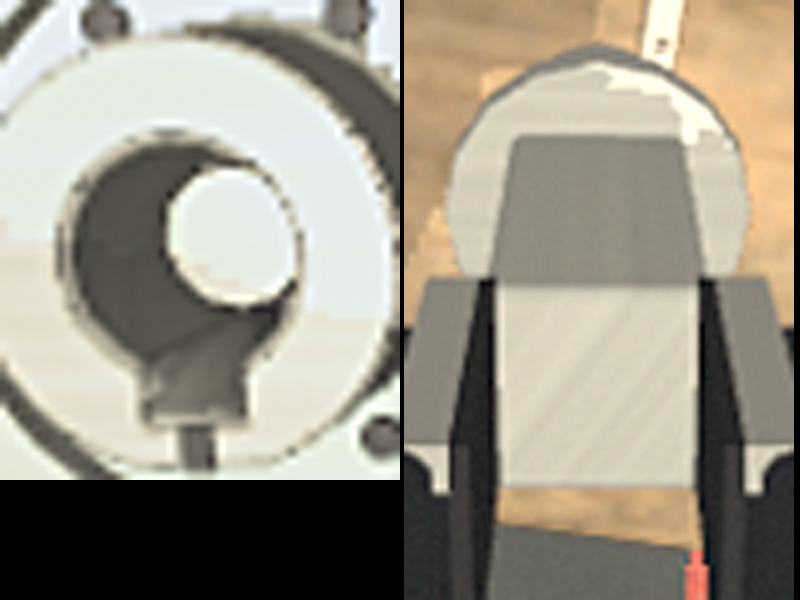

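```bash
python3 - <<'E'
from bench import *;from h import *
s=get_state();T=(Rrpy(s['orientation']),s['tcp_pos']);c=camera('wrist')
A=lambda p:np.array(p)/8+[161.56,127.56]
B=lambda p:(np.array(p)-[404,0])/5+[240.6,189.6]
tool=lambda P:(T[0].T@(np.asarray(P)-T[1]))
z=s['tcp_pos'][2]
W=np.array([on_z(c,B(p),z+.0412,T) for p in((497,286),(699,286),(697,487),(498,487))])
print('top face tool',tool(W.mean(0)).round(4),'sizes',np.linalg.norm(W[0]-W[1]),np.linalg.norm(W[0]-W[3]))
# front foot edge of grip at shoulder top
for n,p in(('foot',(599,136)),('shoulder far',(599,62)),('sh l',(446,195)),('sh r',(750,195))):print(n,tool(on_z(c,B(p),z-.0108,T)).round(4))
m=on_z(c,A((180,253)),.062,T)
for r in((196,422),(198,447),(198,465)):
    k=on_z(c,A(r),.062,T);print('key',np.linalg.norm(k-m),np.degrees(np.arctan2(m[1]-k[1],m[0]-k[0])))
print('mouth',m.round(4),tool(m).round(4))
for p in((57,253),(303,253),(180,130),(393,253),(180,40)):print(np.linalg.norm(on_z(c,A(p),.062,T)-m))
E
```

```text
top face tool [ 0.0005 -0.0013 -0.0412] sizes 0.019139595392847167 0.021403659827640493
foot [ 0.01   -0.0012  0.0108]
shoulder far [ 0.0197 -0.0012  0.0108]
sh l [ 0.0021 -0.0208  0.0108]
sh r [0.0021 0.0182 0.0108]
key 0.0199517548585054 10.126330771794
key 0.022959045504361775 10.004948064174213
key 0.025131275087448317 9.538637912111168
mouth [0.51   0.0844 0.062 ] [ 0.0351 -0.0902  0.1111]
0.014538857234708453
0.014450414506672669
0.014152960826087746
0.024976713530281643
0.024310104406898514
```

```bash
python3 -m jog '{"jaw":[0,0,0,0,0,0,0,0],"delta_pos":[[0.0085,-0.022,0],[0.0085,-0.022,0],[0.0085,-0.022,0],[0.0085,-0.022,0],[0,0,0.015],[0,0,0.015],[0,0,0.006],[0,0,0]],"twist":[0,0,0,-0.0175,0,0,0,0]}'
python3 - <<'E'
from bench import *;from h import *
s=get_state();print(s['tcp_pos'],s['orientation'])
c=camera('scene')['pixels'][:,:,::-1];t=camera('top')['pixels'][:,:,::-1]
o=np.zeros((600,800,3),np.uint8)
o[:,:400]=cv2.resize(c[150:300,150:250],None,fx=4,fy=4,interpolation=cv2.INTER_CUBIC)
o[:,400:]=cv2.resize(t[125:275,150:250],None,fx=4,fy=4,interpolation=cv2.INTER_CUBIC)
cv2.imwrite('pics/s3.png',o)
E
```

```text
clock: 6.2
tcp_pos: [0.5088, 0.0821, 0.1363]
orientation: [-180.0, 0.1, 10.1]
wrist_force: [-0.1, 0.8, -2.7]
finger_gap: 0.0193
gripper_force: 59.5
[0.50882435 0.08206144 0.13629284] [-1.79993843e+02  8.78959204e-02  1.00766964e+01]
```

View pics/s3.png

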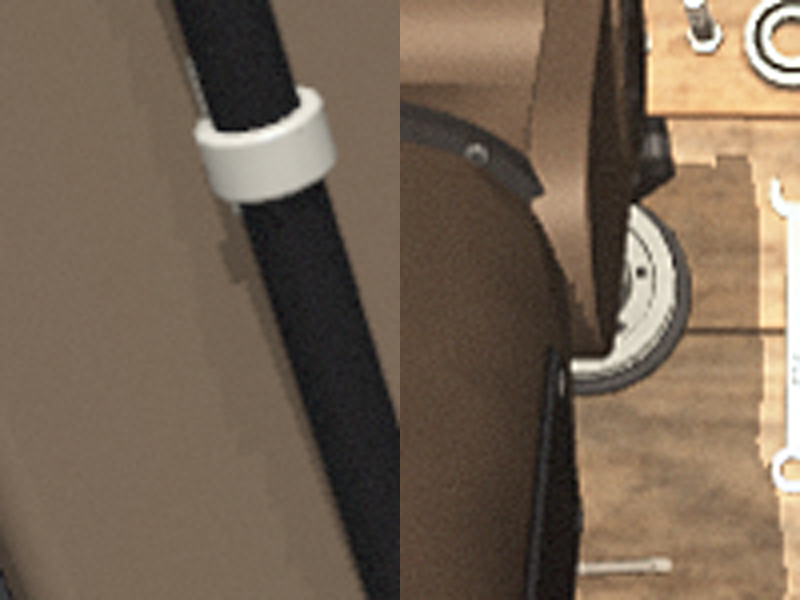

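Both cameras are hidden by the arm, so I go down by feel.

```bash
python3 -m jog '{"jaw":[0,0,0,0,0,0,0,0],"delta_pos":[[0,0,0.006],[0,0,0.005],[0,0,0.002],[0,0,0.0015],[0,0,0.0015],[0,0,0.0015],[0,0,0.0015],[0,0,0.0015]],"twist":[0,0,0,0,0,0,0,0]}'
```

```text
clock: 7.1
tcp_pos: [0.5092, 0.0822, 0.1163]
orientation: [180.0, -0.0, 10.1]
wrist_force: [1.2, -0.6, -2.8]
finger_gap: 0.0195
gripper_force: 59.5
```

```bash
python3 -m jog '{"jaw":[0,0,0,0,0,0,0,0],"delta_pos":[[0,0,0.001],[0,0,0.001],[0,0,0.001],[0,0,0.001],[0,0,0.001],[0,0,0.001],[0,0,0.001],[0,0,0.001]],"twist":[0,0,0,0,0,0,0,0]}'
```

```text
clock: 7.9
tcp_pos: [0.5091, 0.0822, 0.1083]
orientation: [180.0, 0.0, 10.1]
wrist_force: [1.0, 0.7, -3.8]
finger_gap: 0.0193
gripper_force: 59.5
```

```bash
python3 -m jog '{"jaw":[0,0,0,0,0,0,0,0],"delta_pos":[[0,0,0.001],[0,0,0.001],[0,0,0.001],[0,0,0.001],[0,0,0.001],[0,0,0.001],[0,0,0.001],[0,0,0]],"twist":[0,0,0,0,0,0,0,0]}'
```

```text
clock: 8.7
tcp_pos: [0.5091, 0.0821, 0.1012]
orientation: [180.0, 0.0, 10.1]
wrist_force: [-0.4, 0.0, -2.9]
finger_gap: 0.0196
gripper_force: 59.5
```

```bash
python3 -m jog '{"jaw":[0,0,0,0,0,0,0,0],"delta_pos":[[0,0,0.002],[0,0,0.002],[0,0,0.002],[0,0,0.002],[0,0,0.002],[0,0,0.002],[0,0,0.002],[0,0,0.002]],"twist":[0,0,0,0,0,0,0,0]}'
```

```text
clock: 9.5
tcp_pos: [0.5094, 0.0822, 0.0856]
orientation: [180.0, -0.0, 10.1]
wrist_force: [0.8, 0.1, 7.0]
finger_gap: 0.0192
gripper_force: 60.7
```

```bash
python3 -m jog '{"jaw":[0,0,0,0,0,0,0,0],"delta_pos":[[0,0,0.001],[0,0,0.001],[0,0,0.001],[0,0,0.0005],[0,0,0.0005],[0,0,0],[0,0,0],[0,0,0]],"twist":[0,0,0,0,0,0,0,0]}'
```

```text
clock: 10.3
tcp_pos: [0.5096, 0.0822, 0.0818]
orientation: [180.0, -0.1, 10.1]
wrist_force: [-0.5, 1.3, 8.4]
finger_gap: 0.0193
gripper_force: 60.9
```

```bash
python3 -m jog '{"jaw":[0,0,0,0,0,0,0,0],"delta_pos":[[0,0,0.0005],[0,0,0.0005],[0,0,0.0005],[0,0,0],[0,0,0],[0,0,0],[0,0,0],[0,0,0]],"twist":[0,0,0,0,0,0,0,0]}'
```

```text
clock: 11.1
tcp_pos: [0.5098, 0.0822, 0.0812]
orientation: [180.0, -0.1, 10.1]
wrist_force: [-3.5, -0.0, 20.3]
finger_gap: 0.0191
gripper_force: 62.3
```

```bash
python3 -m jog '{"jaw":[0,0,0,0,0,0,0,0],"delta_pos":[[0,0,0.0004],[0,0,0],[0,0,0],[0,0,0],[0,0,0],[0,0,0],[0,0,0],[0,0,0]],"twist":[0,0,0,0,0,0,0,0]}'
python3 - <<'E'
from bench import *;from h import *
s=get_state();print(s['tcp_pos'],s['wrist_force'],s['ft_torque'])
c=camera('wrist')['pixels'][:,:,::-1];cv2.imwrite('pics/w4.png',c)
E
```

```text
clock: 11.9
tcp_pos: [0.5098, 0.0822, 0.0812]
orientation: [180.0, -0.1, 10.1]
wrist_force: [-4.3, -0.2, 25.6]
finger_gap: 0.0193
gripper_force: 62.9
[0.50980151 0.08217062 0.08117226] [-4.26542029 -0.1948583  25.61291232] [-0.08556916  0.85314653 -0.00644496]
```

View pics/w4.png

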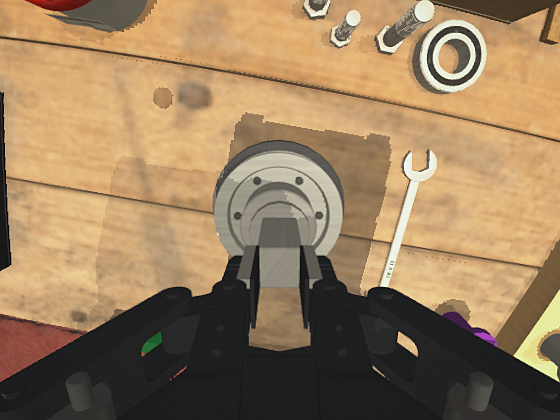

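The shoulder sits concentric on the hub at (278,215) and the contact force is well above the spring's. I'm handing it in while still holding the shaft.

```bash
python3 -c "
from bench import *
print(sign_off())"
```

```text
the job is handed in; nothing more can be done
None
```

The keyed shaft is in the pulley bore with its key in the keyway and its shoulder on the hub face, still gripped and pressed at about 26 N; I did not touch the plain shaft, and the job was handed in at about 12 s, though sign-off returned no verdict.

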